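# Spin-check a handwheel and brake it on its mark

## Task

Check the rebuilt handwheel on its bench stand: with a fingertip against its black knob, flick it counter-clockwise (seen from above) so that it spins freely for at least two full turns, then brake it by pressing a fingertip lightly on its flat face so that it comes to rest, the first time it stops, with the red patch under the brass pointer. Do not grip the knob, do not catch the knob once the wheel is running, and do not let the wheel run down by itself or push it round to the mark afterwards. Finish while still holding the wheel still there with the fingertip, and leave everything else on the bench where it is.

Things in the scene. Friction and masses are not known exactly. Their poses are not given: they have to be found in the camera images.
- handwheel (a joint): Angle of the handwheel on its vertical spindle, rad; grows counter-clockwise seen from above and counts on past full turns; -0.5 to 0.5 at the start. No stops, no dry friction: once spinning it slows exponentially, to 37 % of its speed in 5 to 8 s, so 4 rad/s carries it on by 20 to 32 rad in all. A finger pushing the knob at 0.2 m/s (about 1 N) gives about 4 rad/s.
- wheel_face (a point): The centre of the handwheel's upper face, on the axis, 77 mm above the bench (beneath the 4 mm cap). The aluminium handwheel is a flat solid disc 220 mm in diameter and 22 mm thick, lying level, face up, weighing about 1 kg. The face is bare and flat from 56 mm off the axis to the rim, apart from the flat red paint; a 40 mm cap 4 mm high sits in the middle.
- knob: The black plastic knob that stands upright on the handwheel's face, 45 mm from the axis, 16 mm in diameter, 38 mm tall, held on the wheel by its own pin, about which it can roll freely. Origin at its foot on the face. In turning it sweeps the ring from 37 to 53 mm off the axis, up to 115 mm above the bench.
- knob_mid (a point): The middle of the knob, 19 mm above the wheel's face.
- mark (a point): The middle of the red paint patch on the rim of the handwheel's face, 100 mm from the axis. The patch is about 42 mm long round the rim and 28 mm wide. Seen from above, it lies a quarter turn clockwise of the knob.
- pointer_tip (a point): The tip of the fixed brass pointer, which reaches in over the rim to 100 mm from the axis, 9 mm above the face (its top is 13 mm above it). It is carried by a thin post 138 mm from the axis on the same side, 90 mm tall. It stands on the far side of the wheel from the robot, up to 60 degrees either way.
- stand: The fixed stand below the wheel: a green plate 180 x 180 x 14 mm with a round steel housing. Origin on the bench under the wheel's axis.
- grease_tin: Loose bystander, leave alone: blue grease tin, 70 mm across, 70 mm tall. Origin at the centre of its underside.
- oil_bottle: Loose bystander, leave alone: yellow oil bottle with a red cap, 54 mm across, 120 mm tall. Origin at the centre of its underside.
- screwdriver: Loose bystander, leave alone: screwdriver with an orange handle, 200 mm long, lying. Origin at the centre of its underside.
- bearing: Loose bystander, leave alone: steel bearing ring, 52 mm across, 15 mm tall. Origin at the centre of its underside.
- wrench: Loose bystander, leave alone: steel wrench, 180 mm long, lying. Origin at the centre of its underside.
- tray: Loose bystander, leave alone: green two-compartment tray, 110 x 80 x 30 mm. Origin at the centre of its underside.

How it is judged:
On the way:
1. the handwheel, free of the fingers, has spun counter-clockwise through about two full turns and is still turning (value of joint handwheel above 11.9 rad and velocity of joint handwheel above 0.1 rad/s and contact force between the fingers and handwheel below 0.1 N), for 0.1 s.
At the end, for the whole second after the job is handed in: After at least two turns the handwheel is at rest (under 0.03 rad/s) with the middle of its red patch within 22 mm of the pointer's tip, seen from above, and a fingertip is still pressing on it with 0.5 to 40 N, not on the knob (value of joint handwheel above 12.6 rad and horizontal distance between mark and pointer_tip below 0.022 m and velocity of joint handwheel between -0.03 and 0.03 rad/s and contact force between the fingers and handwheel between 0.5 and 40 N and contact force between the fingers and knob below 0.1 N); the arm keeps its last pose, push and grip.
It fails at once if after its two turns the wheel came to rest with the red patch away from the pointer (value of joint handwheel above 12.6 rad and velocity of joint handwheel below 0.05 rad/s and horizontal distance between mark and pointer_tip above 0.024 m).
It fails at once if after its two turns the wheel was left to run down by itself, with no finger at it (value of joint handwheel above 12.6 rad and velocity of joint handwheel below 0.05 rad/s and contact force between the fingers and handwheel below 0.1 N and z of the grasp point in the frame of wheel_face above 0.035 m).
It fails at once if the knob was taken between the fingers, or was touched again after the wheel's two turns ((value of joint handwheel above 12.6 rad and contact force between the fingers and knob above 0.3 N) or (distance between the grasp point and knob_mid below 0.012 m and contact force between the fingers and knob above 0.5 N)).
It fails at once if a bystander was moved, lifted or knocked over (distance of any of grease_tin, oil_bottle, screwdriver, bearing, wrench, tray from where it was at the start of the episode above 0.02 m).
It also fails if it takes over 64 s, if anything falls off the work surface, if the arm or the gripper's body presses on something with over 40 N, if the wrist force passes 120 N, or if a joint passes its speed limit or range.

## Robot

A 7-joint arm with a two-finger parallel gripper is mounted at the origin on the work surface. World frame = base frame: x ahead of the robot, y to its left, z up, the work surface at z = 0. Lengths are in m, angles in rad, forces in N, time in s.
With the tool pointing down it reaches from about 0.4 to 0.85 m from the base axis. Payload 6.9 kg.
Tool frame: the origin (TCP) lies at the centre of the arm's flange, where the gripper is bolted on; the fingertips stand 173 mm ahead of it and the grasp point (between the pads) lies 155 mm ahead of it; z points along the fingers, y is the direction in which the jaws open and shut (so a half turn about z gives the same grasp; the last joint's range is limited). The gripper opens to 85 mm and grips with 20 to 120 N. Pads are 22 mm wide; open, the fingers measure 114 mm over their backs; the gripper's body (76 mm by 85 mm) begins 54 mm behind the grasp point. The pads swing forward as they close: fully open they stand 13 mm farther back than shut.
Start: joints at [1.415, 0.507, -0.238, 1.5, 0.126, 1.149, -0.155], TCP at [0.161, -0.604, 0.405] pointing down, gripper open.
Joint ranges: [-3.08, 3.08], [-0.24, 2.05], [-1.43, 1.35], [0, 2.5], [-1.52, 4.66], [0.17, 1.96], [-2.89, 2.89]. Speed limits (rad/s): [2.39, 2.39, 3.14, 3.14, 3.14, 3.14, 3.14].

## Interface

Orientations are given as [roll, pitch, yaw] about the fixed x, y, z axes, in that order (R = Rz(yaw) Ry(pitch) Rx(roll)).
In Python, from plant import readout, read_camera, camera_model, order, look_for, silhouettes gives the robot as it stands.
- The arm moves only by the shell command python3 -m pendant 'ROWS'. ROWS is JSON, a list of rows, each an object of numbers: "ax", "ay", "az": the turn, a rotation vector about the world's x, y, z in degrees; "tx", "ty", "tz": the shift along the world's x, y, z in m; "hand": the opening, from 0 (shut) to 1 (fully open). A call has exactly 10 rows; each row is the pose to reach, as a shift and turn from the pose measured when the call began; what a row does not reach only later rows make up. A row lasts 1/8 s, in which the tool goes at most 62.5 mm and 10.7 degrees, less where a joint would pass 70% of its speed; a pose out of reach is approached as far as the arm can. A call with a gripper value outside its range is refused whole. The fingers move at their own pace and stop on an object; the grip force is fixed at half the most. Time passes only in rows, so rows that repeat a pose let the fingers close, or fill a call up. It gives the time, the measured TCP pose, the force and the opening at its end, in the units of the state.
- readout.get_obs(): the state, without advancing time (a new reading comes with each control period).
- read_camera(name): name is "scene" or "top" or "wrist"; returns (picture, depth): 400x640x3 uint8, blue, green, red; 400x640 float32, m along the optical axis (not along the pixel's ray), 0 where there is no reading.
- camera_model(name): a dict with "vfov" (degrees; the focal length in pixels is half the picture's height over the tangent of half this angle, whatever the lens; pixels are square), "cx", "cy" (the principal point, pixels), "view" (4x4, takes a point from world to camera coordinates); the wrist camera has in their place "mount" (4x4, takes a point from camera to tool coordinates, whose origin is the TCP and whose axes are the flange's). Camera axes: x right, y down, z forward; pixel columns grow to the right and rows downward; lengths in m; the calibration is good to about 2 mm. A picture is of the moment at which its call begins: read the wrist's pose just before it. camera_model takes no time and is no camera call.
- order.sign_off(): hands the job in, once; it reports no verdict.
Trained networks look in the newest picture that a camera, given by its name, has taken for a name from the list of things; names that differ only in an ending like _2 or _b are one class to them, and where a whole thing is asked for, a point or a joint stands for the part that bears it (a point fixed in the world has none). Each returns a list of dicts, best first, with "score" (0 to 1); they miss things now and then, are a little off and sometimes report something else, mostly with a low value. They report only what shows in the picture. A call takes as long as a camera call.
- look_for(camera, label): "extent" ([left, top, right, bottom] in pixels, round what is visible of it).
- silhouettes(camera, label): "mask" (400x640 bool, what is visible of it) and "extent" ([left, top, right, bottom] in pixels, round what is visible of it).
The state is a dict: "t": time; "joints": joint angles; "qd": joint speeds; "joint_torque": joint torques, N m; "ee_pos": TCP position; "eef_rot": TCP orientation; "wrist_force": force on the tool from outside, world axes, zero at the start; "torque": the same for the moment, N m; "width": opening from 0.0 (shut) to 1.0 (fully open).
Only numpy, scipy, OpenCV 4.12 (cv2) and the standard library are available. Lean on these libraries where they do the work, as an engineer would, in place of code of your own. Each camera call takes 0.05 s, during which the arm holds its last target.

## Working session

There is one attempt and no reset: what is moved stays moved. The work goes in short steps, Python scripts to look and compute and a shell command to move; the robot and the scene stay as the last step left them, time stands still between calls to the robot, and variables do not carry over. Pictures are saved under pics/ and viewed, and the job is handed in when it is done.

```bash
ls; mkdir -p pics; python3 - <<'E'
from plant import readout, read_camera, camera_model
import cv2
print(readout.get_obs())
for n in ["scene","top"]:
    p,d=read_camera(n); cv2.imwrite(f"pics/{n}0.png",p); m=camera_model(n); print(n,m)
E
```

```text
pics
{'t': 0.0, 'joints': array([ 1.41548815,  0.50833571, -0.23754443,  1.50112683,  0.1257099 ,
        1.14889591, -0.15482074]), 'qd': array([-0.00065816,  0.00171234,  0.00020124, -0.00107573,  0.00049389,
       -0.00044156,  0.00059213]), 'joint_torque': array([ 3.74089386e-04, -6.20598078e+01, -2.18660608e+00, -2.49651521e+01,
        1.27735428e-02,  1.17948456e-02,  7.13021535e-07]), 'ee_pos': array([ 0.1610518 , -0.6036961 ,  0.40383348]), 'eef_rot': array([-3.13981894e+00,  3.21410859e-05,  2.60825314e-01]), 'wrist_force': array([ 0.15978614, -0.16831823, -0.44884213]), 'torque': array([-0.01716512, -0.02811348,  0.00616569]), 'width': 0.9958389937532485}
scene {'vfov': 51.344347228081396, 'cx': 322.025634638222, 'cy': 204.33381236844988, 'view': array([[-0.16552592,  0.98612726,  0.01241728,  0.06215236],
       [ 0.70404931,  0.12697596, -0.69870714, -0.35391392],
       [-0.69059086, -0.10691176, -0.71530004,  1.43912008],
       [ 0.        ,  0.        ,  0.        ,  1.        ]])}
top {'vfov': 52.766552334897305, 'cx': 320.042959739472, 'cy': 201.07397890382646, 'view': array([[ 0.00972639, -0.99982681, -0.0158666 ,  0.03476839],
       [-0.99107741, -0.00752946, -0.13307468,  0.58293008],
       [ 0.13293216,  0.01701937, -0.990979  ,  1.08009794],
       [ 0.        ,  0.        ,  0.        ,  1.        ]])}
```

View pics/scene0.png

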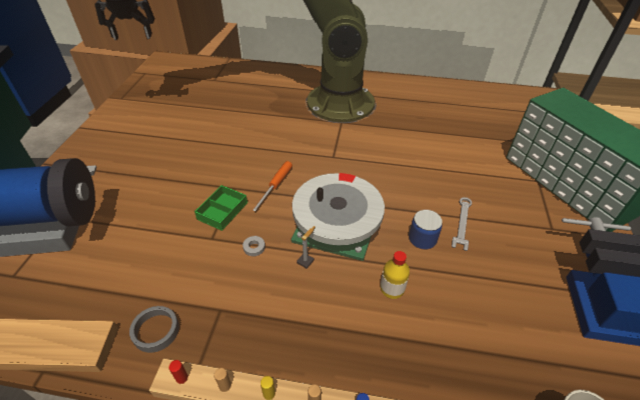

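View pics/top0.png

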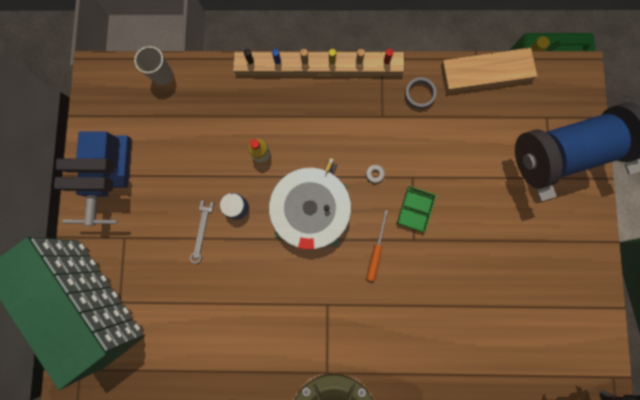

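The wheel is at about (310,208) in the top view. The knob is to its right at (326,210), the red patch on the robot side at (306,243), and the pointer on the far side near (327,172). Next I'll measure these.

```bash
cat > h.py <<'E'
import numpy as np, cv2
from plant import readout, read_camera, camera_model, look_for, silhouettes
def cam(n):
    m=camera_model(n); f=200/np.tan(np.radians(m["vfov"])/2); return m,f
def onplane(n,u,v,z):
    m,f=cam(n); V=m["view"]; R=V[:3,:3]; t=V[:3,3]
    o=-R.T@t; d=R.T@np.array([(u-m["cx"])/f,(v-m["cy"])/f,1.0]); s=(z-o[2])/d[2]; return o+s*d
def proj(n,p):
    m,f=cam(n); c=m["view"][:3,:3]@np.asarray(p)+m["view"][:3,3]; return np.array([m["cx"]+f*c[0]/c[2],m["cy"]+f*c[1]/c[2]])
def redmask(p):
    h=cv2.cvtColor(p,cv2.COLOR_BGR2HSV); return (((h[...,0]<7)|(h[...,0]>173))&(h[...,1]>150)&(h[...,2]>90))
E
python3 - <<'E'
from h import *
for n in ["top","scene"]:
    p,d=read_camera(n)
    for l in ["wheel_face","knob","mark","pointer_tip","stand"]:
        try:
            r=silhouettes(n,l)
        except Exception as e: print(l,e); continue
        for x in r[:2]:
            ys,xs=np.nonzero(x["mask"]); print(n,l,round(x["score"],2),np.round(x["extent"]),xs.mean().round(1),ys.mean().round(1),len(xs))
    m=redmask(p); num,lab,st,ce=cv2.connectedComponentsWithStats(m.astype(np.uint8))
    for i in range(1,num):
        if st[i,4]>15: print("red",ce[i],st[i,4],onplane(n,*ce[i],.077))
    for l in ["grease_tin","oil_bottle","bearing"]:
        for x in look_for(n,l)[:1]: e=x["extent"]; print(l,np.round(e),onplane(n,(e[0]+e[2])/2,(e[1]+e[3])/2,.04).round(3))
    c=p[120:280,230:390] if n=="top" else p[150:290,260:420]
    cv2.imwrite(f"pics/{n}_crop.png",cv2.resize(c,None,fx=4,fy=4,interpolation=cv2.INTER_CUBIC))
E
```

```text
top wheel_face 0.57 [266. 168. 353. 250.] 309.9 208.4 5321
top knob 0.59 [369. 164. 384. 181.] 375.1 173.7 176
top mark 0.65 [269. 168. 351. 252.] 309.9 208.3 5181
top pointer_tip 0.52 [323. 163. 340. 174.] 330.9 167.0 106
top stand 0.9 [269. 168. 353. 251.] 310.1 208.7 5294
top stand 0.28 [269. 170. 352. 247.] 309.7 208.4 5100
red [388.95652174  52.13043478] 46 [ 1.00181613 -0.15062701  0.077     ]
red [254.21212121 143.33333333] 66 [0.73588348 0.22122212 0.077     ]
red [305.95238095 244.04761905] 147 [0.4625654  0.07533256 0.077     ]
grease_tin [222. 194. 247. 219.] [0.565 0.277 0.04 ]
oil_bottle [248. 135. 272. 165.] [0.727 0.211 0.04 ]
bearing [367. 164. 382. 181.] [ 0.665 -0.112  0.04 ]
scene wheel_face 0.6 [291. 172. 382. 247.] 338.2 208.7 5211
scene wheel_face 0.52 [298. 228. 316. 267.] 305.6 251.6 299
scene mark 0.81 [295. 171. 384. 245.] 338.4 208.8 5172
scene pointer_tip 0.61 [297. 229. 316. 268.] 305.6 252.1 271
scene stand 0.69 [294. 174. 385. 261.] 338.2 214.1 6111
scene stand 0.58 [295. 173. 384. 244.] 338.4 208.6 5233
red [346.         176.86238532] 109 [0.46659972 0.07589146 0.077     ]
red [399.2826087 257.2173913] 138 [0.69825532 0.21861217 0.077     ]
red [177.07346939 370.92244898] 245 [ 1.00588854 -0.144137    0.077     ]
grease_tin [408. 207. 440. 249.] [0.572 0.277 0.04 ]
oil_bottle [380. 250. 408. 298.] [0.717 0.213 0.04 ]
bearing [243. 236. 266. 258.] [ 0.698 -0.101  0.04 ]
```

View pics/top_crop.png

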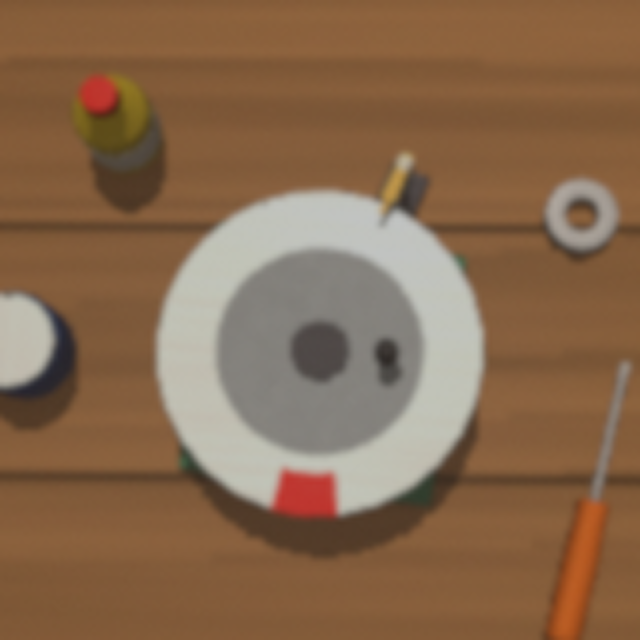

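View pics/scene_crop.png

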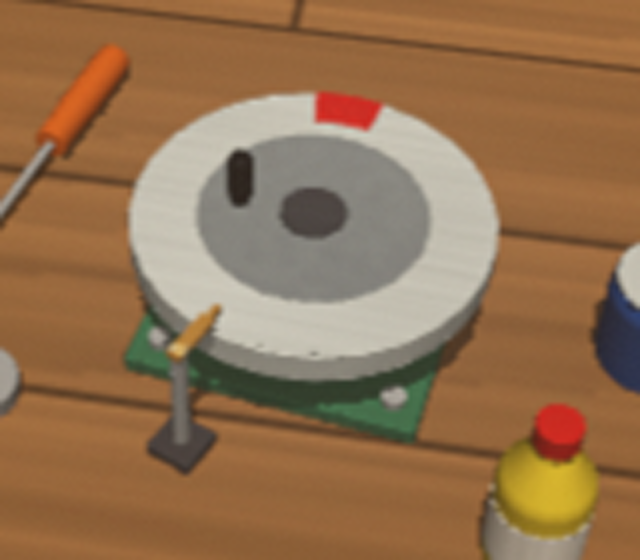

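```bash
python3 - <<'E'
from h import *
a=lambda x,y:(230+x/4-.4,120+y/4-.4)
b=lambda x,y:(260+x/4-.4,150+y/4-.4)
C=onplane("top",*a(320.5,353.5),.077);C2=onplane("scene",*b(313,213),.081);C3=onplane("top",*a(319.5,351),.081)
print(C,C2,C3)
K=onplane("top",*a(386,351),.113);print("knob",K, onplane("scene",*b(239,155),.115),onplane("scene",*b(240,203),.077))
T=onplane("top",*a(383,224),.089);T2=onplane("scene",*b(218,309),.089);print("tip",T,T2)
M=onplane("top",305.95,244.05,.077);M2=onplane("scene",346,176.86,.077);print("mark",M,M2)
for c in [(C+C3)/2,C2]:
  for P in (K,T,T2,M,M2): d=P-c;print(np.hypot(*d[:2]).round(4),np.degrees(np.arctan2(d[1],d[0])).round(1))
E
```

```text
[0.55869538 0.06660957 0.077     ] [0.56567675 0.06882219 0.081     ] [0.55990191 0.06712762 0.081     ]
knob [0.55645958 0.02273096 0.113     ] [0.55982564 0.02318369 0.115     ] [0.56119568 0.02432743 0.077     ]
tip [0.64475924 0.02544207 0.089     ] [0.65654145 0.02830403 0.089     ]
mark [0.46255907 0.07533877 0.077     ] [0.46659076 0.07589032 0.077     ]
0.0442 -93.7
0.095 -25.9
0.1046 -21.6
0.0971 175.0
0.0931 174.4
0.047 -101.3
0.0902 -28.7
0.0995 -24.0
0.1033 176.4
0.0993 175.9
```

```bash
python3 -m pendant '[{"tx":0.035,"ty":0.045,"hand":0},{"tx":0.07,"ty":0.09,"az":-5,"hand":0},{"tx":0.105,"ty":0.135,"az":-10,"hand":0},{"tx":0.14,"ty":0.18,"az":-15,"hand":0},{"tx":0.175,"ty":0.225,"az":-15,"hand":0},{"tx":0.21,"ty":0.27,"az":-15,"hand":0},{"tx":0.24,"ty":0.32,"az":-15,"hand":0},{"tx":0.265,"ty":0.37,"az":-15,"hand":0},{"tx":0.285,"ty":0.42,"az":-15,"hand":0},{"tx":0.295,"ty":0.475,"az":-15,"hand":0}]'
```

```text
validation failed for argument at $[0]...
```

```bash
python3 -m pendant '[{"ax":0,"ay":0,"az":0,"tx":0.035,"ty":0.045,"tz":0,"hand":0},{"ax":0,"ay":0,"az":-5,"tx":0.07,"ty":0.09,"tz":0,"hand":0},{"ax":0,"ay":0,"az":-10,"tx":0.105,"ty":0.135,"tz":0,"hand":0},{"ax":0,"ay":0,"az":-15,"tx":0.14,"ty":0.18,"tz":0,"hand":0},{"ax":0,"ay":0,"az":-15,"tx":0.175,"ty":0.225,"tz":0,"hand":0},{"ax":0,"ay":0,"az":-15,"tx":0.21,"ty":0.27,"tz":0,"hand":0},{"ax":0,"ay":0,"az":-15,"tx":0.24,"ty":0.32,"tz":0,"hand":0},{"ax":0,"ay":0,"az":-15,"tx":0.265,"ty":0.37,"tz":0,"hand":0},{"ax":0,"ay":0,"az":-15,"tx":0.285,"ty":0.42,"tz":0,"hand":0},{"ax":0,"ay":0,"az":-15,"tx":0.295,"ty":0.475,"tz":0,"hand":0}]'
```

```text
t: 2.25
ee_pos: [0.457, -0.1272, 0.4049]
eef_rot: [3.142, -0.001, -0.001]
wrist_force: [1.2, 0.1, 0.5]
width: 0.002
```

```bash
python3 -m pendant '[{"ax":0,"ay":0,"az":0,"tx":0.005,"ty":0.05,"tz":0,"hand":0},{"ax":0,"ay":0,"az":0,"tx":0.01,"ty":0.1,"tz":0,"hand":0},{"ax":0,"ay":0,"az":0,"tx":0.02,"ty":0.15,"tz":-0.02,"hand":0},{"ax":0,"ay":0,"az":0,"tx":0.025,"ty":0.195,"tz":-0.04,"hand":0},{"ax":0,"ay":0,"az":0,"tx":0.025,"ty":0.195,"tz":-0.08,"hand":0},{"ax":0,"ay":0,"az":0,"tx":0.025,"ty":0.195,"tz":-0.12,"hand":0},{"ax":0,"ay":0,"az":0,"tx":0.025,"ty":0.195,"tz":-0.13,"hand":0},{"ax":0,"ay":0,"az":0,"tx":0.025,"ty":0.195,"tz":-0.135,"hand":0},{"ax":0,"ay":0,"az":0,"tx":0.025,"ty":0.195,"tz":-0.135,"hand":0},{"ax":0,"ay":0,"az":0,"tx":0.025,"ty":0.195,"tz":-0.135,"hand":0}]'
python3 - <<'E'
from h import *
o=readout.get_obs();print(o["ee_pos"],o["eef_rot"],o["wrist_force"])
I=[]
for n in ["scene","wrist","top"]:
    p,d=read_camera(n); cv2.imwrite(f"pics/{n}1.png",p); np.savez(f"pics/{n}1.npz",p=p,d=d,pos=o["ee_pos"],rot=o["eef_rot"])
print(camera_model("wrist"))
p=cv2.imread("pics/scene1.png")[130:290,240:440]; q=cv2.imread("pics/top1.png")[120:280,220:420]
cv2.imwrite("pics/st1.png",np.hstack([cv2.resize(p,(400,320)),cv2.resize(q,(400,320))]))
E
```

```text
t: 3.5
ee_pos: [0.4823, 0.0677, 0.2709]
eef_rot: [-3.141, -0.003, -0.001]
wrist_force: [0.6, -0.6, -0.3]
width: -0.0
[0.48234705 0.06773681 0.27092901] [-3.14147707e+00 -3.15201073e-03 -1.40801354e-03] [ 0.64028766 -0.61888866 -0.28151221]
{'vfov': 60.34344278275954, 'cx': 319.95645454603255, 'cy': 197.18178570185165, 'mount': array([[-1.69840249e-04, -9.64085628e-01, -2.65591555e-01,
         6.67116632e-02],
       [ 9.99999976e-01, -1.27899511e-04, -1.75209507e-04,
         3.60765564e-05],
       [ 1.34947938e-04, -2.65591578e-01,  9.64085627e-01,
         3.10078817e-02],
       [ 0.00000000e+00,  0.00000000e+00,  0.00000000e+00,
         1.00000000e+00]])}
```

View pics/wrist1.png

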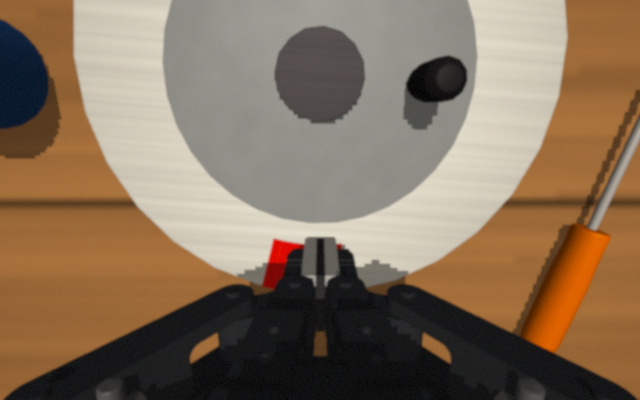

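View pics/st1.png

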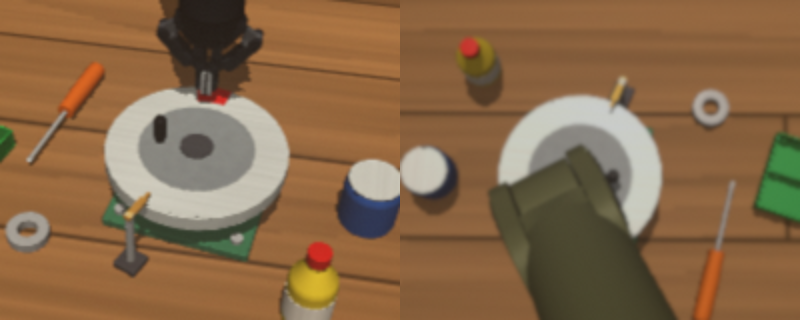

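```bash
cat >> h.py <<'E'
from scipy.spatial.transform import Rotation as Ro
def wplane(u,v,z,pos,rot):
    m,f=cam("wrist"); R=Ro.from_euler("xyz",rot).as_matrix(); M=m["mount"]
    o=pos+R@M[:3,3]; d=R@M[:3,:3]@np.array([(u-m["cx"])/f,(v-m["cy"])/f,1.0]); return o+(z-o[2])/d[2]*d
E
python3 - <<'E'
from h import *
z=np.load("pics/wrist1.npz"); pos,rot=z["pos"],z["rot"]
print("cap",wplane(320,73,.081,pos,rot),"knobtop",wplane(450,76,.115,pos,rot),"knobfoot",wplane(416,82,.077,pos,rot))
for u,v in [(320,73),(450,76),(320,160),(200,200)]: print(z["d"][v,u])
E
```

```text
cap [0.5620333  0.06761088 0.081     ] knobtop [0.55823678 0.0228985  0.115     ] knobfoot [0.55846297 0.02438185 0.077     ]
0.15056337
0.11894277
0.16465259
0.16719103
```

```bash
python3 -m pendant '[{"ax":0,"ay":0,"az":0,"tx":0,"ty":0,"tz":-0.01,"hand":0},{"ax":0,"ay":0,"az":0,"tx":0,"ty":0,"tz":-0.016,"hand":0},{"ax":0,"ay":0,"az":0,"tx":0,"ty":0,"tz":-0.02,"hand":0},{"ax":0,"ay":0,"az":0,"tx":0,"ty":0,"tz":-0.022,"hand":0},{"ax":0,"ay":0,"az":0,"tx":0,"ty":0,"tz":-0.023,"hand":0},{"ax":0,"ay":0,"az":0,"tx":0,"ty":0,"tz":-0.023,"hand":0},{"ax":0,"ay":0,"az":0,"tx":0,"ty":0,"tz":-0.023,"hand":0},{"ax":0,"ay":0,"az":0,"tx":0,"ty":0,"tz":-0.023,"hand":0},{"ax":0,"ay":0,"az":0,"tx":0,"ty":0,"tz":-0.023,"hand":0},{"ax":0,"ay":0,"az":0,"tx":0,"ty":0,"tz":-0.023,"hand":0}]'
python3 -c "
from h import *
o=readout.get_obs();print(o['ee_pos'],o['wrist_force'])"
```

```text
t: 4.9
ee_pos: [0.4816, 0.0684, 0.2503]
eef_rot: [3.141, -0.004, -0.001]
wrist_force: [-11.5, -1.1, 40.5]
width: 0.001
[0.48156591 0.06842614 0.25025655] [-11.51662153  -1.066675    40.51302285]
```

```bash
python3 -m pendant '[{"ax":0,"ay":0,"az":0,"tx":0,"ty":0,"tz":-0.001,"hand":0},{"ax":0,"ay":0,"az":0,"tx":0,"ty":0,"tz":-0.001,"hand":0},{"ax":0,"ay":0,"az":0,"tx":0,"ty":0,"tz":-0.001,"hand":0},{"ax":0,"ay":0,"az":0,"tx":0,"ty":0,"tz":-0.001,"hand":0},{"ax":0,"ay":0,"az":0,"tx":0,"ty":0,"tz":-0.001,"hand":0},{"ax":0,"ay":0,"az":0,"tx":0,"ty":0,"tz":-0.001,"hand":0},{"ax":0,"ay":0,"az":0,"tx":0,"ty":0,"tz":-0.001,"hand":0},{"ax":0,"ay":0,"az":0,"tx":0,"ty":0,"tz":-0.001,"hand":0},{"ax":0,"ay":0,"az":0,"tx":0,"ty":0,"tz":-0.001,"hand":0},{"ax":0,"ay":0,"az":0,"tx":0,"ty":0,"tz":-0.001,"hand":0}]'
python3 -c "
from h import *
o=readout.get_obs();print(o['t'],o['ee_pos'],o['wrist_force'])"
```

```text
t: 6.15
ee_pos: [0.4814, 0.0688, 0.2504]
eef_rot: [3.141, -0.005, -0.001]
wrist_force: [-4.3, -0.1, 19.0]
width: -0.001
6.15 [0.48142302 0.0687763  0.25039465] [-4.34320793 -0.1209804  18.96248747]
```

```bash
python3 -m pendant '[{"ax":0,"ay":0,"az":0,"tx":0,"ty":0,"tz":0.012,"hand":0},{"ax":0,"ay":0,"az":0,"tx":0,"ty":0,"tz":0.02,"hand":0},{"ax":0,"ay":0,"az":0,"tx":0.01,"ty":-0.02,"tz":0.02,"hand":0},{"ax":0,"ay":0,"az":0,"tx":0.0186,"ty":-0.046,"tz":0.02,"hand":0},{"ax":0,"ay":0,"az":0,"tx":0.0186,"ty":-0.046,"tz":0.012,"hand":0},{"ax":0,"ay":0,"az":0,"tx":0.0186,"ty":-0.046,"tz":0.0115,"hand":0},{"ax":0,"ay":0,"az":0,"tx":0.0186,"ty":-0.046,"tz":0.0115,"hand":0},{"ax":0,"ay":0,"az":0,"tx":0.0186,"ty":-0.046,"tz":0.0115,"hand":0},{"ax":0,"ay":0,"az":0,"tx":0.0186,"ty":-0.046,"tz":0.0115,"hand":0},{"ax":0,"ay":0,"az":0,"tx":0.0186,"ty":-0.046,"tz":0.0115,"hand":0}]'
python3 - <<'E'
from h import *
o=readout.get_obs();print(o['t'],o['ee_pos'],o['wrist_force'])
p,d=read_camera("wrist"); cv2.imwrite("pics/wrist2.png",p)
E
```

```text
t: 7.4
ee_pos: [0.5, 0.0229, 0.262]
eef_rot: [3.141, -0.005, -0.0]
wrist_force: [-0.1, -0.0, 0.0]
width: 0.001
7.4 [0.50001306 0.02292613 0.26201489] [-0.05720753 -0.01303945  0.04154044]
```

View pics/wrist2.png

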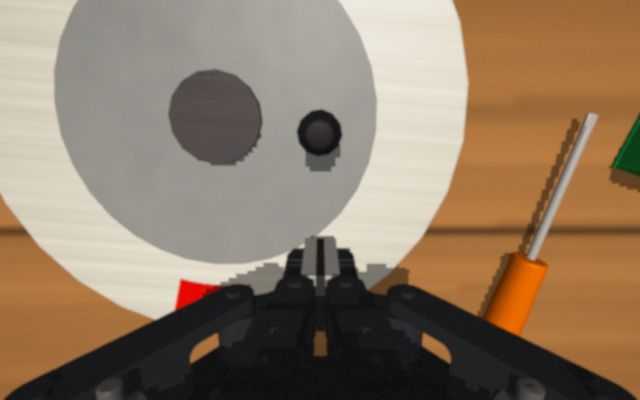

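```bash
python3 -m pendant '[{"ax":0,"ay":0,"az":0,"tx":0.015,"ty":0,"tz":0,"hand":0},{"ax":0,"ay":0,"az":0,"tx":0.04,"ty":0.001,"tz":0,"hand":0},{"ax":0,"ay":0,"az":0,"tx":0.065,"ty":0.004,"tz":0,"hand":0},{"ax":0,"ay":0,"az":0,"tx":0.066,"ty":0.004,"tz":0.045,"hand":0},{"ax":0,"ay":0,"az":0,"tx":0.06,"ty":0.004,"tz":0.06,"hand":0},{"ax":0,"ay":0,"az":0,"tx":0.02,"ty":0.025,"tz":0.06,"hand":0},{"ax":0,"ay":0,"az":0,"tx":-0.018,"ty":0.045,"tz":0.06,"hand":0},{"ax":0,"ay":0,"az":0,"tx":-0.018,"ty":0.045,"tz":0.03,"hand":0},{"ax":0,"ay":0,"az":0,"tx":-0.018,"ty":0.045,"tz":0.005,"hand":0},{"ax":0,"ay":0,"az":0,"tx":-0.018,"ty":0.045,"tz":-0.003,"hand":0}]'
cat > ang.py <<'E'
from h import *
import sys,json,os
C=np.array([.562,.068])
n=int(sys.argv[1]); out=[]
for i in range(n):
    t=readout.get_obs()["t"]
    p,d=read_camera("scene")
    m=redmask(p); m[:165]=0 if False else m[:165]; 
    ys,xs=np.nonzero(m); q=[]
    for u,v in zip(xs,ys):
        P=onplane("scene",u,v,.077)[:2]-C
        if .06<np.hypot(*P)<.125: q.append(P)
    if len(q)>20:
        c=np.mean(q,0); out.append((t,np.degrees(np.arctan2(c[1],c[0])),len(q),np.hypot(*c)))
    else: out.append((t,None,len(q),0))
    cv2.imwrite(f"pics/s_{t:.2f}.png",p)
for o in out: print([None if x is None else round(float(x),3) for x in o])
L=json.load(open("log.json")) if os.path.exists("log.json") else []
L+=[[float(o[0]),None if o[1] is None else float(o[1]),int(o[2])] for o in out]; json.dump(L,open("log.json","w"))
o=readout.get_obs();print(o['t'],o['ee_pos'],o['wrist_force'])
E
python3 ang.py 4
```

```text
t: 8.7
ee_pos: [0.4812, 0.0677, 0.2579]
eef_rot: [3.14, -0.003, -0.0]
wrist_force: [-0.2, 0.1, 0.5]
width: -0.002
[8.7, 97.262, 134.0, 0.097]
[8.75, 110.255, 124.0, 0.096]
[8.8, 123.035, 117.0, 0.096]
[8.85, 135.754, 116.0, 0.096]
8.9 [0.48221193 0.06789732 0.25950925] [ 0.13440345  0.06434281 -0.06539071]
```

```bash
python3 ang.py 30
```

```text
[8.9, 148.063, 111.0, 0.096]
[8.95, 160.693, 108.0, 0.096]
[9.0, 167.242, 52.0, 0.096]
[9.05, -167.325, 33.0, 0.095]
[9.1, -161.082, 90.0, 0.095]
[9.15, -150.764, 106.0, 0.095]
[9.2, -138.815, 110.0, 0.095]
[9.25, -127.375, 112.0, 0.095]
[9.3, -115.481, 113.0, 0.095]
[9.35, -103.845, 118.0, 0.095]
[9.4, -91.925, 130.0, 0.095]
[9.45, -81.006, 136.0, 0.096]
[9.5, -69.739, 146.0, 0.097]
[9.55, -57.602, 171.0, 0.098]
[9.6, -46.331, 197.0, 0.1]
[9.65, -37.759, 183.0, 0.101]
[9.7, -25.055, 189.0, 0.101]
[9.75, -14.254, 231.0, 0.104]
[9.8, -5.197, 254.0, 0.104]
[9.85, 4.998, 250.0, 0.104]
[9.9, 14.941, 248.0, 0.104]
[9.95, 24.807, 251.0, 0.104]
[10.0, 34.38, 246.0, 0.104]
[10.05, 43.701, 231.0, 0.103]
[10.1, 53.533, 218.0, 0.102]
[10.15, 63.334, 192.0, 0.1]
[10.2, 73.185, 164.0, 0.099]
[10.25, 83.523, 144.0, 0.097]
[10.3, 93.304, 137.0, 0.097]
[10.35, 102.5, 129.0, 0.097]
10.4 [0.48202186 0.06783982 0.25896646] [-0.49241258  0.15569736  0.66199921]
```

```bash
python3 - <<'E'
from h import *
import glob
f=sorted(glob.glob("pics/s_*.png"),key=lambda s:float(s[7:-4]))
for i,s in enumerate(f[4::8][:4]): print(s)
ims=[cv2.resize(cv2.imread(s)[130:290,240:440],(400,300)) for s in (f[0],f[9],f[16],f[24])]
cv2.imwrite("pics/mont.png",np.vstack([np.hstack(ims[:2]),np.hstack(ims[2:])]))
E
```

```text
pics/s_8.90.png
pics/s_9.30.png
pics/s_9.70.png
pics/s_10.10.png
```

View pics/mont.png

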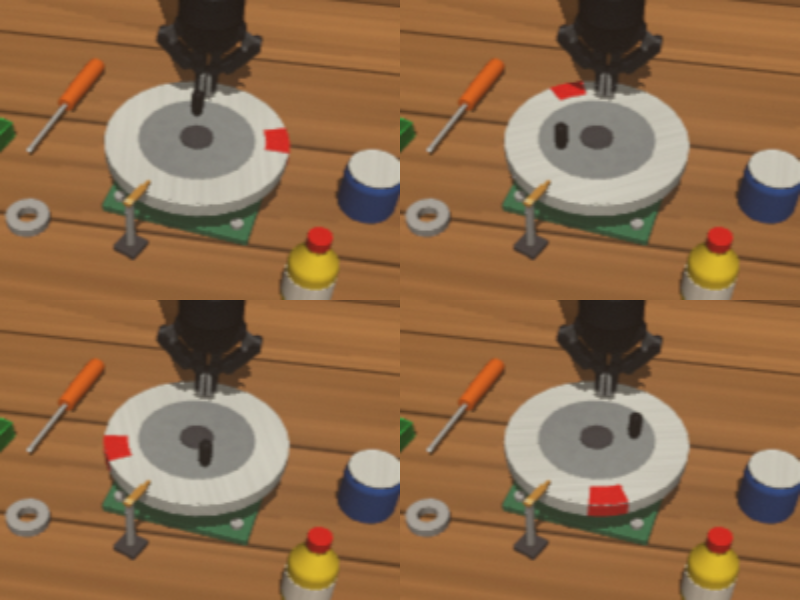

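```bash
cat > fit.py <<'E'
from h import *
import json,sys
from scipy.optimize import least_squares
L=[l for l in json.load(open("log.json")) if l[1] is not None and l[2]>95]
t=np.array([l[0] for l in L]); a=np.array([l[1] for l in L]); 
C=np.array([.562,.068])
f=lambda x,t:x[0]+x[1]*x[2]*(1-np.exp(-(t-8.7)/x[2]))
def res(x):
    r=a-f(x,t)-x[3]*np.cos(np.radians(a))-x[4]*np.sin(np.radians(a)); return (r+180)%360-180
r=least_squares(res,[97,258,5.5,0,0],loss="soft_l1"); x=r.x
s=np.sqrt(np.diag(np.linalg.inv(r.jac.T@r.jac))*np.mean(r.fun**2))
print(x.round(3),s.round(3),"rms",np.std(r.fun).round(2))
# travelled relative to initial mark 175.5 deg
tot=97.26-175.5+360
T=-24.0
ts=np.arange(t[-1],30,.001); th=f(x,ts); w=x[1]*np.exp(-(ts-8.7)/x[2])
print("now",t[-1],th[0],"w",w[0])
for k in range(1,6):
    g=T+360*k
    i=np.searchsorted(th,g)
    if 0<i<len(ts): print(k,"t",ts[i].round(3),"w deg/s",w[i].round(1),"travel rad",np.radians(g-97.3+282).round(2))
print("final",th[-1], x[0]+x[1]*x[2])
E
python3 fit.py
```

```text
[ 99.483 253.405   5.844   0.9    -1.473] [0.969 3.646 0.613 0.338 0.57 ] rms 0.6
now 10.35 463.76186962148586 w 191.07411219508572
2 t 11.713 w deg/s 151.3 travel rad 15.37
3 t 14.767 w deg/s 89.7 travel rad 21.65
4 t 21.545 w deg/s 28.1 travel rad 27.94
final 1541.738116112376 1580.4444205839975
```

```bash
python3 -m pendant '[{"ax":0,"ay":0,"az":0,"tx":0,"ty":0,"tz":0,"hand":0},{"ax":0,"ay":0,"az":0,"tx":0,"ty":0,"tz":0,"hand":0},{"ax":0,"ay":0,"az":0,"tx":0,"ty":0,"tz":0,"hand":0},{"ax":0,"ay":0,"az":0,"tx":0,"ty":0,"tz":0,"hand":0},{"ax":0,"ay":0,"az":0,"tx":0,"ty":0,"tz":0,"hand":0},{"ax":0,"ay":0,"az":0,"tx":0,"ty":0,"tz":0,"hand":0},{"ax":0,"ay":0,"az":0,"tx":0,"ty":0,"tz":0,"hand":0},{"ax":0,"ay":0,"az":0,"tx":0,"ty":0,"tz":0,"hand":0},{"ax":0,"ay":0,"az":0,"tx":0,"ty":0,"tz":0,"hand":0},{"ax":0,"ay":0,"az":0,"tx":0,"ty":0,"tz":0,"hand":0}]'
python3 ang.py 6; python3 fit.py
python3 -m pendant '[{"ax":0,"ay":0,"az":0,"tx":0,"ty":0,"tz":0,"hand":0},{"ax":0,"ay":0,"az":0,"tx":0,"ty":0,"tz":0,"hand":0},{"ax":0,"ay":0,"az":0,"tx":0,"ty":0,"tz":0,"hand":0},{"ax":0,"ay":0,"az":0,"tx":0,"ty":0,"tz":0,"hand":0},{"ax":0,"ay":0,"az":0,"tx":0,"ty":0,"tz":0,"hand":0},{"ax":0,"ay":0,"az":0,"tx":0,"ty":0,"tz":0,"hand":0},{"ax":0,"ay":0,"az":0,"tx":0,"ty":0,"tz":0,"hand":0},{"ax":0,"ay":0,"az":0,"tx":0,"ty":0,"tz":0,"hand":0},{"ax":0,"ay":0,"az":0,"tx":0,"ty":0,"tz":0,"hand":0},{"ax":0,"ay":0,"az":0,"tx":0,"ty":0,"tz":0,"hand":0}]'
python3 ang.py 6; python3 fit.py
```

```text
t: 11.65
ee_pos: [0.482, 0.0679, 0.259]
eef_rot: [3.141, -0.005, -0.0]
wrist_force: [0.4, -0.7, 0.5]
width: -0.002
[11.65, -40.71, 211.0, 0.101]
[11.7, -35.609, 171.0, 0.1]
[11.75, -25.985, 185.0, 0.101]
[11.8, -17.929, 198.0, 0.103]
[11.85, -12.833, 250.0, 0.104]
[11.9, -6.317, 255.0, 0.104]
11.95 [0.48203654 0.06788225 0.25897026] [-1.05644058 -0.22062     0.32570488]
[ 98.391 257.888   5.166   0.69   -0.792] [0.439 0.82  0.048 0.336 0.2  ] rms 0.72
now 11.9 713.5461449160573 w 138.8012727417975
3 t 15.255 w deg/s 72.5 travel rad 21.65
final 1408.967201977924 1430.5372118729588
t: 13.2
ee_pos: [0.482, 0.0679, 0.259]
eef_rot: [3.141, -0.005, -0.0]
wrist_force: [0.4, -0.6, 0.0]
width: -0.0
[13.2, 150.48, 111.0, 0.096]
[13.25, 155.954, 107.0, 0.096]
[13.3, 160.997, 107.0, 0.095]
[13.35, 164.091, 82.0, 0.095]
[13.4, 166.514, 61.0, 0.096]
[13.45, 169.566, 34.0, 0.095]
13.5 [0.48203272 0.06789489 0.25897763] [-0.18963117  1.15309547 -0.54997374]
[ 98.381 258.106   5.132   0.873  -0.811] [0.441 0.813 0.041 0.309 0.202] rms 0.71
now 13.3 882.4516949016753 w 105.3198582055169
3 t 15.288 w deg/s 71.5 travel rad 21.65
final 1402.0619023179966 1422.9348971292375
```

```bash
sed -i 's/^T=-24.0/T=-25.0/' fit.py; python3 ang.py 13; python3 fit.py
```

```text
[13.5, -175.84, 28.0, 0.093]
[13.55, -166.318, 42.0, 0.096]
[13.6, -164.04, 63.0, 0.095]
[13.65, -161.517, 86.0, 0.095]
[13.7, -158.498, 106.0, 0.095]
[13.75, -153.515, 106.0, 0.096]
[13.8, -148.816, 104.0, 0.095]
[13.85, -144.514, 108.0, 0.095]
[13.9, -139.536, 107.0, 0.095]
[13.95, -134.641, 110.0, 0.095]
[14.0, -130.27, 110.0, 0.095]
[14.05, -125.384, 109.0, 0.095]
[14.1, -120.972, 113.0, 0.095]
14.15 [0.48201739 0.06788148 0.25897006] [0.18852969 0.46907727 0.49485756]
[ 97.974 259.03    5.077   0.661  -0.651] [0.369 0.613 0.027 0.27  0.181] rms 0.7
now 14.1 959.0742673137119 w 89.41335978910031
3 t 15.306 w deg/s 70.5 travel rad 21.64
final 1393.192441163784 1413.0028411361614
```

```bash
python3 ang.py 3; python3 fit.py
```

```text
[14.15, -116.729, 116.0, 0.095]
[14.2, -112.183, 116.0, 0.095]
[14.25, -107.807, 117.0, 0.096]
14.3 [0.4820423  0.0678513  0.25896666] [ 0.0985732  -0.156901   -0.17714942]
[ 97.867 259.249   5.066   0.574  -0.633] [0.347 0.56  0.024 0.25  0.178] rms 0.69
now 14.25 972.0791581036775 w 86.68000912905683
3 t 15.311 w deg/s 70.3 travel rad 21.64
final 1391.582422050783 1411.190001003511
```

```bash
python3 -m pendant '[{"ax":0,"ay":0,"az":0,"tx":0,"ty":0,"tz":-0.003,"hand":0},{"ax":0,"ay":0,"az":0,"tx":0,"ty":0,"tz":-0.005,"hand":0},{"ax":0,"ay":0,"az":0,"tx":0,"ty":0,"tz":-0.006,"hand":0},{"ax":0,"ay":0,"az":0,"tx":0,"ty":0,"tz":-0.006,"hand":0},{"ax":0,"ay":0,"az":0,"tx":0,"ty":0,"tz":-0.006,"hand":0},{"ax":0,"ay":0,"az":0,"tx":0,"ty":0,"tz":-0.006,"hand":0},{"ax":0,"ay":0,"az":0,"tx":0,"ty":0,"tz":-0.006,"hand":0},{"ax":0,"ay":0,"az":0,"tx":0,"ty":0,"tz":-0.0098,"hand":0},{"ax":0,"ay":0,"az":0,"tx":0,"ty":0,"tz":-0.0098,"hand":0},{"ax":0,"ay":0,"az":0,"tx":0,"ty":0,"tz":-0.0098,"hand":0}]'
python3 ang.py 3
```

```text
t: 15.55
ee_pos: [0.4821, 0.0682, 0.2504]
eef_rot: [3.14, -0.007, -0.0]
wrist_force: [-4.3, -0.9, 17.6]
width: 0.001
[15.55, -26.928, 187.0, 0.101]
[15.6, -26.928, 187.0, 0.101]
[15.65, -26.87, 186.0, 0.101]
15.7 [0.48205212 0.06815357 0.25039283] [-3.5566452   0.31507418 17.40086771]
```

```bash
python3 - <<'E'
from h import *
p,d=read_camera("scene");q,_=read_camera("top")
cv2.imwrite("pics/fin.png",np.hstack([cv2.resize(p[180:280,270:370],(400,400),interpolation=2),cv2.resize(q[140:240,280:380],(400,400),interpolation=2)]))
o=readout.get_obs();print(o["t"],o["wrist_force"])
E
```

```text
15.8 [-3.38553759 -0.60933573 17.1757102 ]
```

View pics/fin.png

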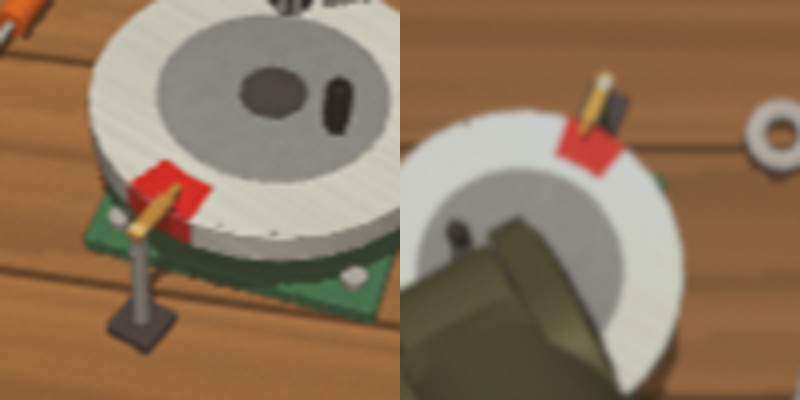

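The pointer tip lies over the red patch in both views (scene crop about (178,188), top crop about (583,135)). The wheel is still, and the fingertip is pressing with about 17 N.

```bash
python3 -c "
from plant import order
print(order.sign_off())"
```

```text
the job is handed in; nothing more can be done
None
```

The wheel is at rest with the red patch under the brass pointer, and a fingertip is holding it there. I handed the job in at 15.8 s of the 64 s allowed; no verdict was reported.

- **Flick:** With the fingers shut, I pushed the knob counter-clockwise, and the wheel was turning at about 4.5 rad/s about a second later. It ran free for roughly 3.4 turns (about 21.6 rad by the fitted motion), with the finger clear of it.
- **Brake:** I timed a single press on the bare face, 80 mm from the axis on the robot's side. It stopped the wheel from about 1.2 rad/s.
- **Angle:** Three readings from 15.55 to 15.65 s gave the patch at −26.9°, with no visible movement. The pointer measured −23° to −26° depending on the camera, so the patch is within about 7 mm of the tip (22 mm allowed).
- **Force:** The fingertip was pressing with about 17 N (allowed 0.5 to 40 N).

Three other things to note:

- **Test press:** Before the flick I pressed the still wheel to measure the contact height. That reached about 40 N, higher than I intended.
- **Slower stop not used:** I first planned to brake one turn later, at a lower speed. The wheel slowed faster than my first estimate (to 37 % in 5.1 s rather than 5.8 s), so I stopped it a turn earlier.
- **Bystanders:** I did not measure their positions again at the end. Nothing looked disturbed in the pictures, and no move went near them.

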